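# Clamp the wax pot in the ratchet clamp

### The arm

A 6-joint arm with a two-finger parallel gripper is mounted at the origin on a cart in front of the work surface, level with it; the furniture and walls round the work are solid. World frame = base frame: x ahead of the robot, y to its left, z up, the work surface at z = 0. Lengths are in m, angles in rad, forces in N, time in s.
With the tool pointing down it reaches from about 0.35 to 0.975 m from the base axis. Payload 4.9 kg.
Tool frame: the origin (TCP) lies midway between the tips of the shut fingers; the grasp point (between the pads) lies 19 mm behind it; z points along the fingers, y is the line along which they close (so a half turn about z gives the same grasp; the last joint's range is limited). The gripper opens to 85 mm and grips with 20 to 120 N. Pads are 22 mm wide; open, the fingers measure 114 mm over their backs; the gripper's body (76 mm by 85 mm) begins 54 mm behind the grasp point. The pads swing forward as they close: fully open they stand 13 mm farther back than shut.
Start: joints at [1.174, 0.053, 1.613, -0, 1.476, -0.119], TCP at [0.171, 0.601, 0.231] pointing down, gripper open.
Joint ranges: [-3.01, 3.01], [-1.01, 2.22], [0.06, 2.58], [-1.02, 4.17], [0.09, 2.62], [-3.14, 3.14]. Speed limits (rad/s): [2.57, 2.57, 3.14, 3.14, 3.14, 3.14].

### API

Orientations are given as a rotation vector (axis times angle).
In Python, from station import ctrl, optics, job gives the robot as it stands.
- The arm moves only by the shell command python3 -m jog 'ROWS' [OPENING] [FORCE]. ROWS is JSON, a list of rows, each a list of 2 entries, a list of its own where there are three numbers: the shift along the tool's x, y, z in m, then the turn, a rotation vector about the tool's x, y, z in rad. A call has 1 to 5 rows; each row is the pose to reach, as a shift and turn from the pose commanded when the call began, along the tool's axes at that moment; what a row does not reach only later rows make up. A row lasts 1/10 s, in which the tool goes at most 50 mm and 8.59 degrees, less where a joint would pass 70% of its speed; a pose out of reach is approached as far as the arm can. A call with a gripper value outside its range is refused whole. OPENING is the opening, from 0 (shut) to 1 (fully open), set as the call begins (- or left out, the last holds). The fingers move at their own pace and stop on an object; FORCE is the grip in N (left out, the last holds). Time passes only in rows, so rows that repeat a pose let the fingers close. It gives the time, the measured TCP pose, the force, the opening and the grip force at its end, in the units of the state.
- ctrl.get_obs(): the state, without advancing time (a new reading comes with each control period).
- optics.get_image(name): name is "scene" or "top"; returns a dict with "image" (420x560x3 uint8, blue, green, red), "fx", "fy", "cx", "cy" (pixels), "rvec" (rotation vector, rad) and "tvec" (3), from world to camera coordinates, as OpenCV has them. Camera axes: x right, y down, z forward; pixel columns grow to the right and rows downward; lengths in m; the calibration is good to about 2 mm. A picture is of the moment at which its call begins. There is no depth.
- job.finish_job(): hands the job in; it is judged then, once.
The state is a dict: "t": time; "q": joint angles; "dq": joint speeds; "effort": joint torques, N m; "tool_pos": TCP position; "tool_rot": TCP orientation; "contact_force": force on the tool from outside, world axes, zero at the start; "wrist_torque": the same for the moment, N m; "opening": finger opening in m; "grip_force": force on a finger pad.
Only numpy, scipy, OpenCV 4.12 (cv2) and the standard library are available. Lean on these libraries where they do the work, as an engineer would, in place of code of your own. Each camera call takes 0.05 s, during which the arm holds its last target. There are 200 camera calls.

### The job

Clamp the wax pot (the one with the tan lid) in the ratchet clamp so that its lid can be unscrewed. The clamp was left too far closed: flip the blue-balled pawl lever back out of the teeth, turn the orange knob back to open the jaws wide, and stand the pot upright on the plate between the jaws. Then flip the pawl back into the teeth and wind the knob up click by click until the red spring pad is pushed about half-way into its jaw (neither just touching nor right home), and leave the clamp holding it; never tip the pot over and leave the other things where they are.

Things in the scene. Friction and masses are not known exactly. Their poses are not given: they have to be found in the camera images.
- clamp: Ratchet clamp fixed to the counter; grey plate 110 (x) x 300 (y) x 12 mm. Origin: centre of its underside; z up, x about away from the robot, y towards the fixed jaw (inner face at y = 125 mm). Both jaws are 60 mm wide in x, tops 42 mm above the counter. The moving jaw, driven by the knob, closes towards +y. Knob axis at x = 0, y = -65 mm.
- pot_place (a point): Point on the plate's top (12 mm above the counter), clamp x = 0, y = 96 mm, axes as the clamp's: the middle of where the 50 mm pot stands, between the fixed jaw and the red pad when the jaws are wide open.
- knob (a joint): Knob turn, rad: 0 = jaws fully open (stop), grows clockwise from above (closing) to 1.7. Gap, fixed jaw to unpressed pad: 66 mm at 0, 58 at 0.45, 50 at 0.84, 43 at 1.2, 39 at 1.4. Pawl in: turns only forward, 24 clicks a turn; let go, a pressed pad turns it back to the last click passed (0.12 + 0.262 n). Pawl out: turns both ways, 0.02 N m stiff; a pressed pad unwinds it.
- knob_grip (a point): Grip point of the orange knob, on its vertical axis, 82 mm above the counter. Its bar is 60 mm long along this point's x axis (turns with the knob; parallel to the clamp's x at knob = 0.65), 16 mm thick along y, 62 to 94 mm above the counter. Grip across the thickness. Below: a 52 mm hub and a toothed steel wheel 88 mm across, teeth tops 53 mm up.
- pawl (a joint): Tilt of the pawl lever in rad: 0 = pawl in the teeth; about 0.1 as it rides over a tooth; 1.4 = flipped out (stop). It has no spring: it falls to whichever side of about 0.85 it is left, and stays there.
- pawl_ball (a point): Centre of the blue 16 mm ball on the pawl's thumb lever (7 mm stem). It swings in an upright plane at clamp x = -52 mm, radius 45 mm, about a pivot at clamp y = -111 mm, 57 mm above the counter. Pawl in: y = -85 mm, 94 mm up; half-way 102 mm up; out: y = -143 mm, 89 mm up. Push the ball towards -y to free the pawl, towards +y to let it in; 1 N is ample.
- pad (a joint): How far the red spring pad is pressed into the moving jaw, in m: 0 = out, 0.013 = right home. Spring 900 N/m.
- pad_face (a point): Centre of the red pad's face (44 mm wide, 22 mm high), 28 mm above the counter; the face looks to the clamp's +y.
- wax_pot: Round closed pot, tan lid on a white and pale blue body, 50 mm across, 51 mm high, about 0.12 kg. Origin: centre of its underside.
- powder_pot: Bystander: round pot, pale green lid and white body, 55 mm across, 44 mm high. Origin: centre of its underside. Its place may be swapped with the wax pot's.
- dye_bowl: Bystander: pink tint bowl 124 x 144 x 63 mm with a side grip. Origin: underside.
- hair_brush: Bystander: turquoise hair brush 58 x 220 x 26 mm lying on the counter. Origin: underside.

How it is judged:
By the outcome, as a careful person would: the job done as asked, in the order asked, and still so for the second after the job is handed in, with the robot touching nothing.
It also fails if it takes over 72 s, if anything falls off the work surface, if the arm or the gripper's body presses on something with over 40 N, if the wrist force passes 120 N, or if a joint passes its speed limit or range.

## Working session

There is one attempt and no reset: what is moved stays moved. The work goes in short steps, Python scripts to look and compute and a shell command to move; the robot and the scene stay as the last step left them, time stands still between calls to the robot, and variables do not carry over. Pictures are saved under pics/ and viewed, at most 12 in all, crops included, and the job is handed in when it is done.

```bash
ls; mkdir -p pics
python3 - <<'E'
from station import ctrl, optics
import cv2
for n in("scene","top"):
    d=optics.get_image(n); cv2.imwrite(f"pics/{n}0.png",d["image"]); print({k:v for k,v in d.items() if k!="image"})
print(ctrl.get_obs())
E
```

```text
pics
{'fx': 429.61948927330184, 'fy': 429.61948927330184, 'cx': 277.36441093909355, 'cy': 210.97539719533935, 'rvec': array([ 0.72206596, -2.41384684,  1.32101897]), 'tvec': array([0.32199355, 0.36110071, 0.42579321])}
{'fx': 537.930052411668, 'fy': 537.930052411668, 'cx': 281.1483575091736, 'cy': 207.87147606959076, 'rvec': array([ 2.15168525, -2.09970734,  0.13775848]), 'tvec': array([-0.28556992,  0.56692892,  1.07673123])}
{'t': 0.1, 'q': array([ 1.17403465e+00,  5.33021173e-02,  1.61413871e+00, -9.32544812e-06,
        1.47601634e+00, -1.19000789e-01]), 'dq': array([-0.00106544, -0.00317262, -0.0038944 ,  0.00231682,  0.00069279,
       -0.00019334]), 'effort': array([-1.88955996e-04, -3.94905603e+01, -3.71363497e+01, -1.10924939e-04,
        3.93683498e-03,  1.51308274e-05]), 'tool_pos': array([0.17116131, 0.60052342, 0.23018971]), 'tool_rot': array([-4.34838428e-01, -3.11088103e+00,  2.83522853e-03]), 'contact_force': array([-0.13849187,  1.04713625,  0.0901051 ]), 'wrist_torque': array([ 0.03035497, -0.00709262, -0.03465467]), 'grip_force': 0.0, 'opening': 0.08517757223793306}
```

View pics/scene0.png

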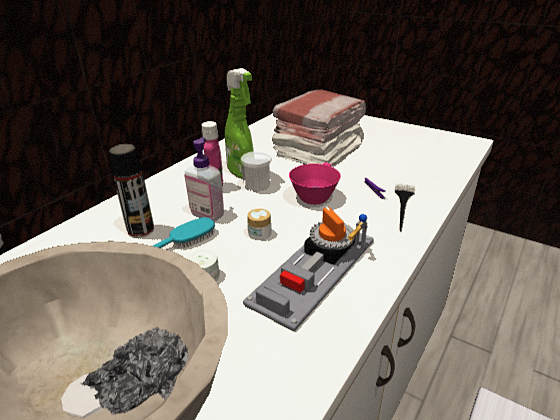

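View pics/top0.png

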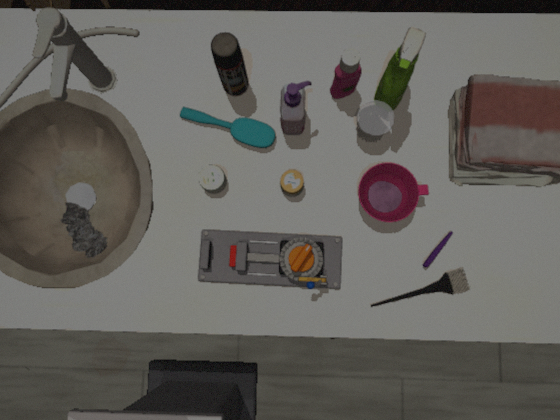

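The scene view shows the wax pot (tan lid) at (259,222), the powder pot at (203,266), and the clamp with its fixed jaw at (273,303), red pad at (292,280), orange knob at (333,225) and blue ball at (363,218). In the top view the wax pot is at (292,182), the powder pot at (212,178), the plate spans about (198..342, 231..288), the knob is at (302,258) and the ball at (311,285).

```bash
cat > h.py <<'E'
import cv2, numpy as np
from station import ctrl, optics
from scipy.spatial.transform import Rotation as Rn
def ray(d,uv):
    R=cv2.Rodrigues(d["rvec"])[0]; c=-R.T@d["tvec"]
    p=np.array([(uv[0]-d["cx"])/d["fx"],(uv[1]-d["cy"])/d["fy"],1]); return c,R.T@p
def plane(d,uv,z):
    c,v=ray(d,uv); return c+v*(z-c[2])/v[2]
def proj(d,P): 
    K=np.array([[d["fx"],0,d["cx"]],[0,d["fy"],d["cy"]],[0,0,1]])
    return cv2.projectPoints(np.float64([P]),d["rvec"],d["tvec"],K,None)[0].ravel()
def tri(d1,u1,d2,u2):
    c1,v1=ray(d1,u1);c2,v2=ray(d2,u2)
    s=np.linalg.lstsq(np.c_[v1,-v2],c2-c1,rcond=None)[0]; a,b=c1+s[0]*v1,c2+s[1]*v2
    return (a+b)/2,np.linalg.norm(a-b)
def blob(d,lo,hi,box=None):
    h=cv2.cvtColor(d["image"],cv2.COLOR_BGR2HSV); m=cv2.inRange(h,np.array(lo),np.array(hi))
    if box: k=np.zeros_like(m);x0,y0,x1,y1=box;k[y0:y1,x0:x1]=255;m&=k
    n,l,s,c=cv2.connectedComponentsWithStats(m)
    if n<2: return None
    i=1+np.argmax(s[1:,4]); return c[i],s[i],cv2.minAreaRect(np.argwhere(l==i)[:,::-1].astype(np.float32)),m
def tool(o=None):
    o=o or ctrl.get_obs(); return np.array(o["tool_pos"]),Rn.from_rotvec(o["tool_rot"])
E
python3 - <<'E'
from h import *
s=optics.get_image("scene");t=optics.get_image("top")
B=((105,120,60),(125,255,255));O=((5,150,100),(15,255,255));Y=((12,70,100),(25,255,255));R=((0,180,80),(4,255,255))
bt=blob(t,*B,(295,270,330,300));bs=blob(s,*B,(350,205,375,230));print("ball",bt[0],bs[0],tri(t,bt[0],s,bs[0]))
ot=blob(t,*O,(280,235,325,280));print("knob",ot[0],ot[2],plane(t,ot[0],.094))
pts=[plane(t,p,.094) for p in cv2.boxPoints(ot[2])];print(np.round(pts,4))
yt=blob(t,*Y,(270,165,310,200));print("wax",yt[0],yt[1],plane(t,yt[2][0],.051), plane(t,yt[0],.051))
r=blob(t,*R,(220,235,250,275));rs=blob(s,*R,(270,260,310,300));print("red",r[0],r[1],r[2],plane(t,r[0],.039))
# plate mask: grey dark
g=cv2.cvtColor(t["image"],cv2.COLOR_BGR2GRAY);hs=cv2.cvtColor(t["image"],cv2.COLOR_BGR2HSV)
m=(g<135).astype(np.uint8);m[:222]=0;m[298:]=0;m[:,:190]=0;m[:,352:]=0
m=cv2.morphologyEx(m,cv2.MORPH_OPEN,np.ones((5,5)))
n,l,st,c=cv2.connectedComponentsWithStats(m);i=1+np.argmax(st[1:,4]);mr=cv2.minAreaRect(np.argwhere(l==i)[:,::-1].astype(np.float32));print("plate",st[i],mr)
bp=[plane(t,p,.012) for p in cv2.boxPoints(mr)];print(np.round(bp,4),np.mean(bp,0))
print(g[240,180:215])
cv2.imwrite("pics/c.png",np.hstack([cv2.resize(t["image"][215:300,190:350],None,fx=5,fy=5,interpolation=2)]))
E
```

```text
ball [310.07142857 284.80952381] [362.38297872 217.31914894] (array([ 0.41649531, -0.33298474,  0.09427861]), np.float64(0.0007884008603366314))
knob [298.22923588 256.48837209] ((297.4230651855469, 255.11538696289062), (15.254255294799805, 29.12175941467285), 33.690067291259766) [ 0.47016635 -0.3090982   0.094     ]
[[ 0.4568 -0.2797  0.094 ]
 [ 0.5049 -0.3102  0.094 ]
 [ 0.4889 -0.3353  0.094 ]
 [ 0.441  -0.3048  0.094 ]]
wax [291.75819672 180.60245902] [280 170  24  22 244] [ 0.63016247 -0.29188633  0.051     ] [ 0.62995667 -0.29242702  0.051     ]
red [232.38235294 255.55882353] [230 246   6  21 102] ((232.5, 256.0), (20.0, 5.0), 90.0) [ 0.47249056 -0.17382061  0.039     ]
plate [  190   222   162    76 12312] ((270.5, 259.5), (75.0, 161.0), 90.0)
[[ 0.5435 -0.077   0.012 ]
 [ 0.5514 -0.4194  0.012 ]
 [ 0.3948 -0.4204  0.012 ]
 [ 0.3858 -0.0854  0.012 ]] [ 0.46886797 -0.25055629  0.012     ]
[129 128 128 126 129 127 126 128 126 129 127 129 128 129 128 126 130 127
 130 131 112  74  74  73  72  74  72  65  70  68  66  73  77  82  81]
```

View pics/c.png

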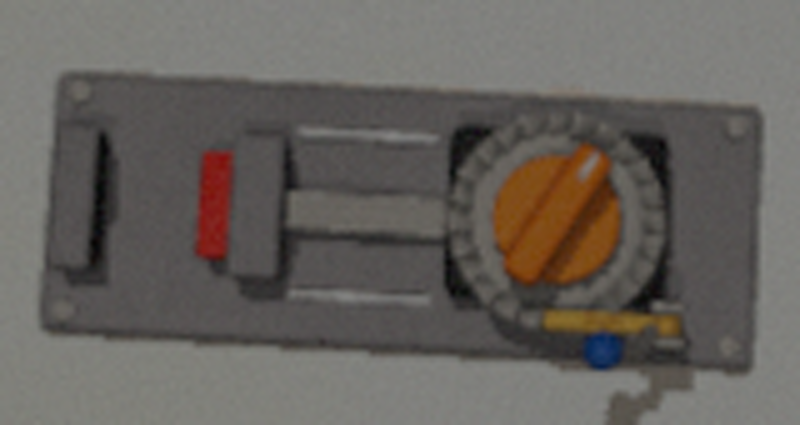

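```bash
cat >> h.py <<'E'
import json,os
if os.path.exists("clamp.json"):
    CO,CY=(lambda j:(np.array(j["o"]),j["yaw"]))(json.load(open("clamp.json")))
    CR=Rn.from_euler("z",CY)
    def W(p): return CO+CR.apply(p)     # clamp -> world
    def C(p): return CR.inv().apply(np.array(p)-CO)
E
python3 - <<'E'
from h import *
t=optics.get_image("top");s=optics.get_image("scene")
px=np.array([(62,74),(760,106),(750,370),(42,330)])/5+[190,215]
P=np.array([plane(t,p,.012) for p in px]);print(np.round(P,4))
print(np.linalg.norm(P-np.roll(P,-1,0),axis=1))
o=P.mean(0);o[2]=0
d=(P[0]+P[3]-P[1]-P[2]);yaw=np.arctan2(d[1],d[0])-np.pi/2;print(o,yaw)
# ball check: clamp (-.052,-.085,.094)
json.dump({"o":o.tolist(),"yaw":yaw},open("clamp.json","w"))
E
python3 - <<'E'
from h import *
t=optics.get_image("top")
print("ball pred",W([-.052,-.085,.094]),"ballC",C([.4165,-.3330,.0943]))
print("knob",W([0,-.065,.082]),"place",W([0,.096,.012]))
a,b=[plane(t,np.array(p)/5+[190,215],.094) for p in((595,152),(525,275))];print("bar",C(a),C(b))
v=C(a)-C(b);print("knob angle",.65-np.arctan2(v[1],v[0]))
print("redC",C([.4725,-.1738,.039]))
p,R=tool();print(p,R.as_matrix().round(3))
E
```

```text
[[ 0.5274 -0.1044  0.012 ]
 [ 0.5208 -0.4007  0.012 ]
 [ 0.4105 -0.3975  0.012 ]
 [ 0.4193 -0.1014  0.012 ]]
[0.2963348  0.11027461 0.29626113 0.1081286 ]
[ 0.46950945 -0.2509866   0.        ] -0.026046255158081344
ball pred [ 0.41531341 -0.33460351  0.094     ] ballC [-0.05085557 -0.08336613  0.0943    ]
knob [ 0.46781664 -0.31596455  0.082     ] place [ 0.47200961 -0.15501916  0.012     ]
bar [ 0.02484409 -0.07805529  0.094     ] [-0.02430522 -0.05306275  0.094     ]
knob angle 1.1204263760075248
redC [0.00097934 0.0772383  0.039     ]
[0.1713367  0.60089823 0.23102447] [[-0.962  0.274 -0.   ]
 [ 0.274  0.962 -0.   ]
 [ 0.    -0.    -1.   ]]
```

```bash
cat >> h.py <<'E'
def go(P,a,w=None):
    """shift/turn in tool axes to world P, tool y at clamp-y turned clockwise (from above) by a (mod pi)"""
    p,R=tool(); y=R.apply([0,1,0]); cur=np.arctan2(y[1],y[0]); des=np.pi/2+CY-a
    # world ccw dz = -turn about tool z (down)
    dz=(des-cur+np.pi/2)%np.pi-np.pi/2
    tilt=np.degrees(np.arccos(-R.apply([0,0,1])[2]))
    print("shift",R.inv().apply(np.array(P)-p).round(4),"turn z",round(-dz,3),"q6",round(ctrl.get_obs()["q"][5],2),"tilt",round(tilt,2))
E
python3 - <<'E'
from h import *
go([.45,.25,.231],0)
go(W([-.057,-.052,.16]),0)
E
```

```text
shift [-3.642e-01 -2.610e-01  1.000e-04] turn z -0.252 q6 -0.12 tilt 0.03
shift [-0.4781 -0.802   0.0714] turn z -0.252 q6 -0.12 tilt 0.03
```

```bash
python3 -m jog '[[[-0.364,-0.261,0],[0,0,-0.252]],[[-0.364,-0.261,0],[0,0,-0.252]],[[-0.364,-0.261,0],[0,0,-0.252]],[[-0.364,-0.261,0],[0,0,-0.252]],[[-0.364,-0.261,0],[0,0,-0.252]]]' 0 20
python3 - <<'E'
from h import *
go([.45,.25,.231],0)
go(W([-.057,-.052,.16]),0)
E
```

```text
t: 0.85
tool_pos: [0.3272, 0.4043, 0.2315]
tool_rot: [0.04, 3.141, 0.001]
contact_force: [0.7, 0.5, 0.5]
opening: 0.0124
grip_force: 0.0
shift [-0.1267 -0.1511  0.0005] turn z 0.001 q6 -0.8 tilt 0.04
shift [-0.1018 -0.7034  0.0712] turn z 0.001 q6 -0.8 tilt 0.04
```

```bash
python3 -m jog '[[[-0.1,-0.25,0],[0,0,0]],[[-0.1,-0.25,0],[0,0,0]],[[-0.1,-0.25,0],[0,0,0]],[[-0.1,-0.25,0],[0,0,0]],[[-0.1,-0.25,0],[0,0,0]]]'
python3 -m jog '[[[0,-0.25,0],[0,0,0]],[[0,-0.25,0],[0,0,0]],[[0,-0.25,0],[0,0,0]],[[0,-0.25,0],[0,0,0]],[[0,-0.25,0],[0,0,0]]]'
python3 - <<'E'
from h import *
go(W([-.057,-.052,.16]),0)
E
```

```text
t: 1.35
tool_pos: [0.4135, 0.1696, 0.2316]
tool_rot: [0.04, 3.14, 0.001]
contact_force: [1.6, 0.3, 0.7]
opening: -0.0
grip_force: 0.0
t: 1.85
tool_pos: [0.4063, -0.0804, 0.2317]
tool_rot: [0.04, 3.14, -0.001]
contact_force: [0.6, 0.3, -0.0]
opening: 0.0001
grip_force: 0.0
shift [-0.0105 -0.2208  0.0718] turn z 0.0 q6 -1.92 tilt 0.09
```

```bash
python3 -m jog '[[[-0.01,-0.221,0.05],[0,0,0]],[[-0.01,-0.221,0.05],[0,0,0]],[[-0.01,-0.221,0.05],[0,0,0]],[[-0.01,-0.221,0.05],[0,0,0]],[[-0.01,-0.221,0.05],[0,0,0]]]'
python3 -m jog '[[[0,0,0.04],[0,0,0]],[[0,0,0.07],[0,0,0]],[[0,0,0.096],[0,0,0]],[[0,0,0.096],[0,0,0]]]'
python3 - <<'E'
from h import *
p,_=tool();print(C(p))
d=optics.get_image("top");cv2.imwrite("pics/a.png",cv2.resize(d["image"][215:320,190:390],None,fx=4,fy=4))
E
```

```text
t: 2.35
tool_pos: [0.4101, -0.3027, 0.1803]
tool_rot: [-0.045, -3.14, -0.0]
contact_force: [0.3, 0.9, 0.2]
opening: 0.0002
grip_force: 0.0
t: 2.75
tool_pos: [0.4084, -0.2974, 0.0809]
tool_rot: [-0.041, -3.135, -0.01]
contact_force: [-1.1, 1.1, 0.1]
opening: -0.0002
grip_force: 0.0
[-0.05983791 -0.04800677  0.08094629]
```

View pics/a.png

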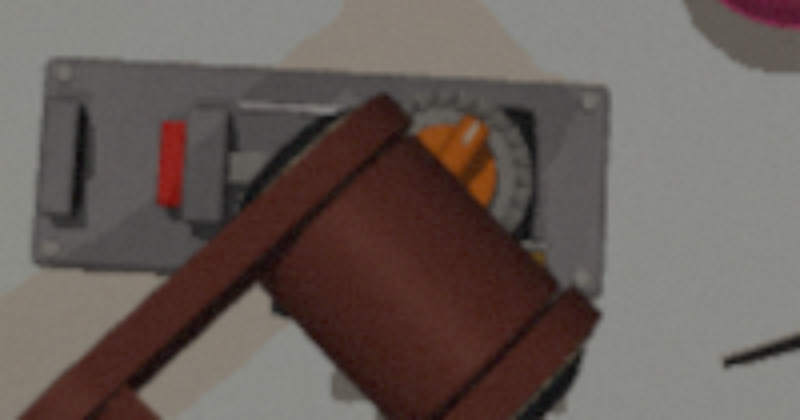

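The arm hides the ball here: the knob's orange bar is at (465,150) and the gripper stands beside it without contact. Now I push.

```bash
python3 -m jog '[[[0.002,-0.015,0],[0,0,0]],[[0.002,-0.03,0],[0,0,0]],[[0.002,-0.04,0],[0,0,0]],[[0.002,-0.05,0],[0,0,0]],[[0.002,-0.06,0],[0,0,0]]]'
python3 -m jog '[[[0,-0.01,0],[0,0,0]],[[0,-0.016,0],[0,0,0]],[[0,-0.016,-0.03],[0,0,0]],[[0,-0.016,-0.07],[0,0,0]],[[0,-0.016,-0.1],[0,0,0]]]' 0.45
python3 - <<'E'
from h import *
p,_=tool();print(C(p))
d=optics.get_image("scene");cv2.imwrite("pics/b.png",cv2.resize(d["image"][170:320,230:430],None,fx=4,fy=4))
b=blob(d,(105,120,60),(125,255,255),(330,195,400,260))
for q in((-.052,-.085,.094),(-.052,-.143,.089)):print(proj(d,W(q)))
print(b and (b[0],b[1]))
go(W([0,-.065,.14]),.65+0.0 if 0 else 1.12-.65)
E
```

```text
t: 3.3
tool_pos: [0.4077, -0.3611, 0.0862]
tool_rot: [0.041, 3.14, -0.002]
contact_force: [0.4, -1.0, 0.2]
opening: -0.0001
grip_force: 0.0
t: 3.8
tool_pos: [0.4072, -0.3761, 0.1871]
tool_rot: [0.04, 3.141, -0.001]
contact_force: [0.4, 0.1, 1.0]
opening: 0.0386
grip_force: 0.0
[-0.05902327 -0.12672388  0.18710246]
[363.52520577 217.25275144]
[376.24124863 206.04034887]
(array([375.18421053, 205.92105263]), array([372, 203,   7,   7,  38], dtype=int32))
shift [-0.0566  0.0644  0.0533] turn z 0.47 q6 -2.43 tilt 0.6
```

View pics/b.png

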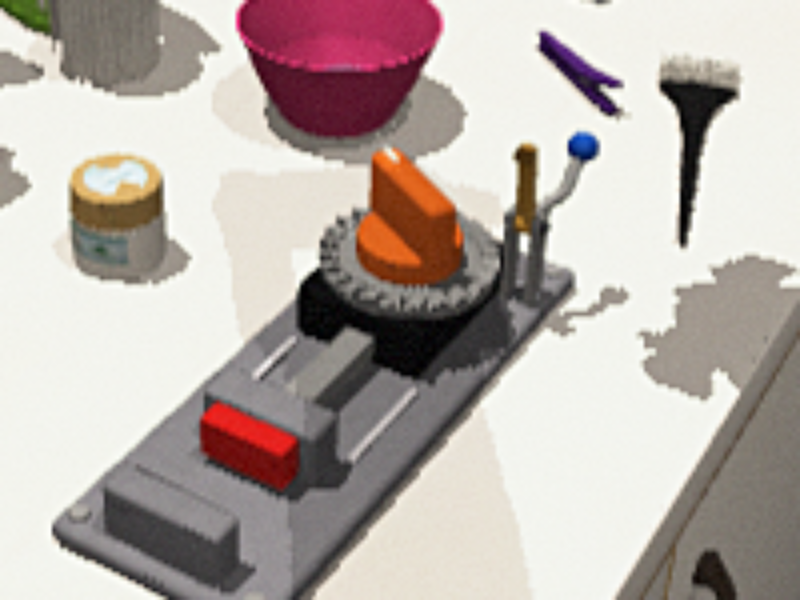

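The picture shows the ball at (583,146) in the crop, so the pawl is flipped out. Next is gripping the knob.

```bash
python3 -m jog '[[[-0.057,0.064,0.03],[0,0,0.47]],[[-0.057,0.064,0.03],[0,0,0.47]],[[-0.057,0.064,0.03],[0,0,0.47]],[[-0.057,0.064,0.03],[0,0,0.47]],[[-0.057,0.064,0.03],[0,0,0.47]]]' 0.45
python3 - <<'E'
from h import *
go(W([0,-.065,.066]),.47)
E
```

```text
t: 4.35
tool_pos: [0.4657, -0.313, 0.1547]
tool_rot: [-0.769, -3.045, -0.0]
contact_force: [-1.4, -0.1, -0.7]
opening: 0.0387
grip_force: 0.0
shift [-0.0033 -0.0016  0.0887] turn z 0.001 q6 -1.8 tilt 0.04
```

```bash
python3 -m jog '[[[-0.003,-0.002,0.04],[0,0,0]],[[-0.003,-0.002,0.07],[0,0,0]],[[-0.003,-0.002,0.088],[0,0,0]],[[-0.003,-0.002,0.088],[0,0,0]]]'
python3 -m jog '[[[0,0,0],[0,0,0]],[[0,0,0],[0,0,0]],[[0,0,0],[0,0,0]],[[0,0,0],[0,0,0]],[[0,0,0],[0,0,0]]]' 0 30
python3 - <<'E'
from h import *
go(W([0,-.065,.066]),.47);print(ctrl.get_obs()["wrist_torque"])
E
```

```text
t: 4.75
tool_pos: [0.4651, -0.315, 0.0636]
tool_rot: [-0.769, -3.04, -0.005]
contact_force: [-1.2, -0.0, -0.2]
opening: 0.0381
grip_force: 0.0
t: 5.25
tool_pos: [0.4685, -0.3133, 0.068]
tool_rot: [0.77, 3.045, 0.01]
contact_force: [3.6, 11.1, -1.8]
opening: 0.0157
grip_force: 32.7
shift [-0.0007 -0.0026  0.002 ] turn z 0.001 q6 -1.8 tilt 0.37
[ 1.60994235 -0.39437479 -0.00414195]
```

```bash
python3 -m jog '[[[0,0.003,0],[0,0,-0.1]],[[0,0.003,0],[0,0,-0.22]],[[0,0.003,0],[0,0,-0.34]],[[0,0.003,0],[0,0,-0.46]],[[0,0.003,0],[0,0,-0.58]]]'
python3 -m jog '[[[0,0,0],[0,0,-0.12]],[[0,0,0],[0,0,-0.24]],[[0,0,0],[0,0,-0.36]],[[0,0,0],[0,0,-0.46]],[[0,0,0],[0,0,-0.52]]]'
python3 -m jog '[[[0,0,0],[0,0,0]],[[0,0,0],[0,0,0]]]'
python3 - <<'E'
from h import *
go(W([0,-.065,.066]),-.65);o=ctrl.get_obs();print(o["wrist_torque"],o["contact_force"])
t=optics.get_image("top");r=blob(t,(0,180,80),(4,255,255),(220,235,290,275));print(r[0],C(plane(t,r[0],.039)))
E
```

```text
t: 5.75
tool_pos: [0.4685, -0.3139, 0.0681]
tool_rot: [0.141, -3.138, 0.001]
contact_force: [-1.3, 0.1, -4.6]
opening: 0.0155
grip_force: 32.4
t: 6.25
tool_pos: [0.4687, -0.3144, 0.0681]
tool_rot: [0.94, -2.998, 0.003]
contact_force: [-0.4, -3.0, -6.0]
opening: 0.0154
grip_force: 32.2
t: 6.45
tool_pos: [0.4688, -0.3145, 0.0681]
tool_rot: [0.933, -3.0, 0.003]
contact_force: [-1.8, -3.8, -3.1]
opening: 0.0155
grip_force: 32.4
shift [ 0.0016 -0.0007  0.0021] turn z -0.021 q6 -2.9 tilt 0.1
[-0.48683917  0.27131306  0.0188537 ] [-1.80755709 -3.80970359 -3.05863345]
[242. 247.] [0.01956713 0.05853285 0.039     ]
```

```bash
python3 -m jog '[[[0,0,0],[0,0,-0.04]],[[0,0,0],[0,0,-0.06]],[[0,0,0],[0,0,-0.06]]]'
python3 - <<'E'
from h import *
go(W([0,-.065,.066]),-.65);o=ctrl.get_obs();print(o["wrist_torque"],o["q"])
E
python3 -m jog '[[[0,0,0],[0,0,0.03]],[[0,0,0],[0,0,0.03]],[[0,0,-0.03],[0,0,0.03]],[[0,0,-0.07],[0,0,0.03]],[[0,0,-0.11],[0,0,0.03]]]' 0.45
python3 - <<'E'
from h import *
P=[.630,-.2925,.15]
go(P,np.pi/2); go(P,-np.pi/2)
E
```

```text
t: 6.8
tool_pos: [0.469, -0.3143, 0.0681]
tool_rot: [-1.021, 2.971, -0.002]
contact_force: [-3.1, -3.4, -0.9]
opening: 0.0154
grip_force: 46.5
shift [ 0.002  -0.0006  0.0021] turn z 0.038 q6 -2.95 tilt 0.06
[-0.45051289  0.40544715 -0.86362225] [-7.22119539e-01  6.77656811e-02  1.88443506e+00 -1.41460712e-04
  1.18828063e+00 -2.95486213e+00]
t: 7.3
tool_pos: [0.469, -0.313, 0.1787]
tool_rot: [-0.982, 2.984, 0.001]
contact_force: [1.4, -0.9, 0.1]
opening: 0.0383
grip_force: 0.0
shift [-0.1416 -0.0791  0.0288] turn z -0.909 q6 -2.93 tilt 0.06
shift [-0.1416 -0.0791  0.0288] turn z -0.909 q6 -2.93 tilt 0.06
```

```bash
python3 -m jog '[[[-0.142,-0.079,0],[0,0,0.75]],[[-0.142,-0.079,0],[0,0,0.75]],[[-0.142,-0.079,0],[0,0,0.75]],[[-0.142,-0.079,0],[0,0,0.75]],[[-0.142,-0.079,0],[0,0,0.75]]]'
python3 -m jog '[[[0,0,0],[0,0,0.75]],[[0,0,0],[0,0,0.75]],[[0,0,0],[0,0,0.75]],[[0,0,0],[0,0,0.75]],[[0,0,0],[0,0,0.75]]]'
python3 -m jog '[[[0,0,0],[0,0,0.73]],[[0,0,0],[0,0,0.73]],[[0,0,0],[0,0,0.73]],[[0,0,0],[0,0,0.73]],[[0,0,0],[0,0,0.73]]]' 1 30
python3 - <<'E'
from h import *
for n in("scene","top"):cv2.imwrite(f"pics/p{n}.png",optics.get_image(n)["image"])
a=cv2.imread("pics/pscene.png")[120:300,170:400];b=cv2.imread("pics/ptop.png")[60:240,200:430]
cv2.imwrite("pics/p.png",cv2.resize(np.hstack([a,b]),None,fx=1.7,fy=1.7))
t=optics.get_image("scene");y=blob(t,(12,70,100),(25,255,255),(235,195,285,245));print(y[0],y[1],proj(t,[.630,-.2925,.045]))
go([.630,-.2925,.016],np.pi/2)
E
```

```text
t: 7.8
tool_pos: [0.6328, -0.2918, 0.1775]
tool_rot: [0.185, 3.135, 0.001]
contact_force: [-0.6, -1.0, -0.7]
opening: 0.0383
grip_force: 0.0
t: 8.3
tool_pos: [0.6307, -0.2927, 0.178]
tool_rot: [1.324, 2.848, 0.001]
contact_force: [0.9, -0.3, -0.4]
opening: 0.0385
grip_force: 0.0
t: 8.8
tool_pos: [0.6307, -0.2927, 0.1781]
tool_rot: [2.253, 2.188, 0.002]
contact_force: [0.0, -0.9, -0.2]
opening: 0.0855
grip_force: 0.0
[257.11282051 219.30769231] [247 209  23  19 195] [258.9347813  216.15749667]
shift [ 0.0003 -0.0007  0.1619] turn z 0.005 q6 -0.52 tilt 0.06
```

View pics/p.png

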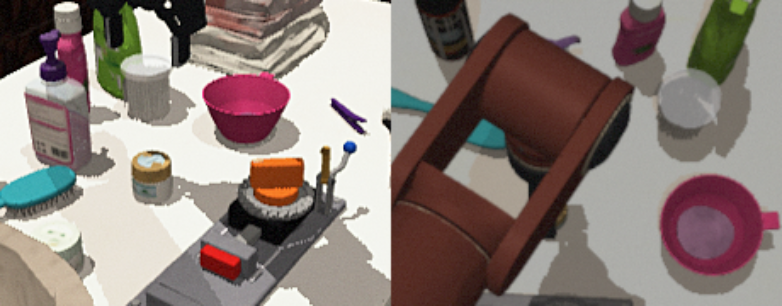

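The pot is clear in both views, at (152,178) in the crop, with the pump bottle at (55,120) to check against the wrist. I'll check the bottle's distance.

Run:
```python
from h import *
t=optics.get_image("top");s=optics.get_image("scene")
s0={**s,"image":cv2.imread("pics/scene0.png")};t0={**t,"image":cv2.imread("pics/top0.png")}
P=((120,80,30),(140,255,255))
a=blob(s0,*P,(185,130,225,175));b=blob(t0,*P,(275,75,320,110));print(a[0],a[1],b[0],b[1],tri(s,a[0],t,b[0]))
print("base",plane(t,(292,134),0.0),plane(t,(292,120),0.1))
Y=((10,60,60),(28,255,255));y=blob(s0,*Y,(235,195,285,245))
c,v=ray(s,(259,212));print("scene lid top centre",plane(s,(259.3,214),.051))
```

```text
[199.97235023 154.35023041] [193 137  16  31 217] [293.91666667  94.75      ] [290  93   8   5  12] (array([ 0.77978536, -0.29302537,  0.15059237]), np.float64(0.0027820473985949072))
base [ 0.7455497  -0.28988005  0.        ] [ 0.7444631  -0.29058189  0.1       ]
scene lid top centre [ 0.62860869 -0.29230223  0.051     ]
```

```bash
python3 -m jog '[[[0,-0.001,0.04],[0,0,0.005]],[[0,-0.001,0.08],[0,0,0.005]],[[0,-0.001,0.12],[0,0,0.005]],[[0,-0.001,0.15],[0,0,0.005]],[[0,-0.001,0.162],[0,0,0.005]]]'
python3 -m jog '[[[0,0,0],[0,0,0]],[[0,0,0],[0,0,0]],[[0,0,0],[0,0,0]],[[0,0,0],[0,0,0]]]' 0 30
python3 - <<'E'
from h import *
go([.630,-.2925,.016],np.pi/2)
E
```

```text
t: 9.55
tool_pos: [0.6266, -0.2915, 0.0109]
tool_rot: [-2.248, -2.185, 0.002]
contact_force: [-0.2, 0.0, 0.0]
opening: 0.0852
grip_force: 0.0
t: 9.95
tool_pos: [0.6309, -0.2942, 0.0184]
tool_rot: [2.251, 2.185, 0.002]
contact_force: [0.0, -0.0, 3.3]
opening: 0.0487
grip_force: 31.5
shift [ 0.0017 -0.0009  0.0024] turn z -0.004 q6 -0.51 tilt 0.29
```

```bash
sed -i 's/^    CR=/    CO=CO+[.0012,.0016,0]\n    CR=/' h.py
python3 -m jog '[[[0,0,-0.03],[0,0,0]],[[0,0,-0.06],[0,0,0]],[[0,0,-0.1],[0,0,0]],[[0,0,-0.1],[0,0,0]]]'
python3 - <<'E'
from h import *
P=W([0,.0945,.12]);print(P);go(P,np.pi/2)
E
```

```text
t: 10.35
tool_pos: [0.6332, -0.2955, 0.1246]
tool_rot: [2.244, 2.178, 0.006]
contact_force: [1.8, -0.7, -0.2]
opening: 0.0484
grip_force: 31.5
[ 0.47317055 -0.15491865  0.12      ]
shift [ 0.1358 -0.1641  0.0015] turn z -0.004 q6 -0.51 tilt 0.83
```

```bash
python3 -m jog '[[[0.025,-0.03,0],[0,0,0]],[[0.055,-0.066,0],[0,0,0]],[[0.085,-0.1,0],[0,0,0]],[[0.115,-0.135,0],[0,0,0]],[[0.137,-0.161,0],[0,0,0]]]'
python3 -m jog '[[[0,0,0],[0,0,0]],[[0,0,0],[0,0,0]],[[0,0,0],[0,0,0]]]'
python3 - <<'E'
from h import *
t=optics.get_image("top");s=optics.get_image("scene")
go(W([0,.0945,.034]),np.pi/2)
a=s["image"][200:340,200:400];b=t["image"][190:330,150:350]
cv2.imwrite("pics/q.png",cv2.resize(np.hstack([a,b]),None,fx=2,fy=2))
E
```

```text
t: 10.85
tool_pos: [0.4699, -0.1496, 0.1145]
tool_rot: [-2.253, -2.188, 0.0]
contact_force: [-0.1, 1.0, -1.0]
opening: 0.0488
grip_force: 31.7
t: 11.15
tool_pos: [0.4731, -0.1521, 0.116]
tool_rot: [2.254, 2.187, 0.001]
contact_force: [0.6, -1.1, -0.5]
opening: 0.0484
grip_force: 31.8
shift [-0.0027  0.      0.0818] turn z -0.004 q6 -0.43 tilt 0.06
```

View pics/q.png

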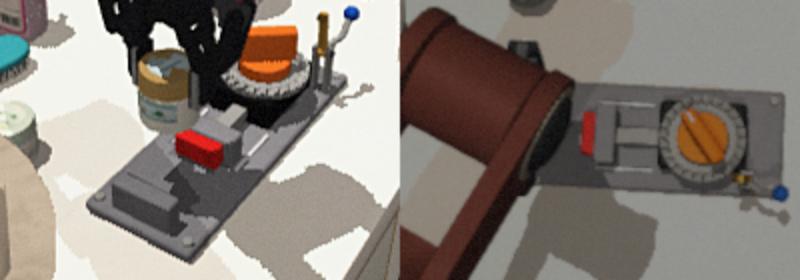

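Pot is held upright at (165,90) above the gap between the fixed jaw (145,205) and red pad (200,148). Lowering.

```bash
python3 -m jog '[[[-0.003,0,0.015],[0,0,0]],[[-0.003,0,0.03],[0,0,0]],[[-0.003,0,0.045],[0,0,0]],[[-0.003,0,0.05],[0,0,0]],[[-0.003,0,0.05],[0,0,0]]]'
python3 - <<'E'
from h import *
s=optics.get_image("scene");go(W([0,.0945,.031]),np.pi/2)
y=blob(s,(10,60,60),(28,255,255),(240,220,310,310));print(y[0],y[1])
p,_=tool()
for dy in(-.004,0,.004):print(proj(s,p+[0,.0015+dy,.058-.0184-.012]))
cv2.imwrite("pics/r.png",cv2.resize(s["image"][220:340,220:360],None,fx=5,fy=5,interpolation=2))
E
```

```text
t: 11.75
tool_pos: [0.4708, -0.1537, 0.0632]
tool_rot: [-2.252, -2.185, 0.002]
contact_force: [0.1, -0.6, -0.7]
opening: 0.0488
grip_force: 31.8
shift [-0.0008  0.0017  0.0333] turn z -0.004 q6 -0.44 tilt 0.11
[283.30266344 265.44794189] [271 250  26  27 413]
[287.08223255 258.06034376]
[285.76949924 259.34190333]
[284.44640246 260.63358025]
```

View pics/r.png

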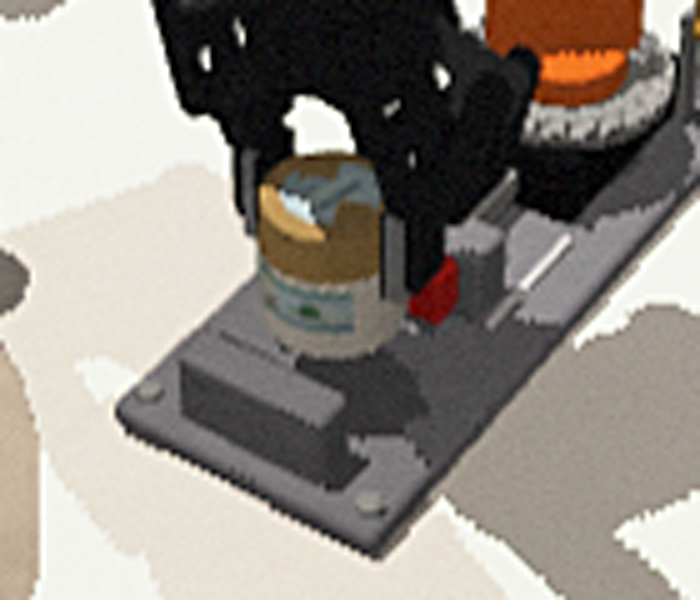

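The pot (330,250) hangs just above the gap, between the pad at (432,290) and the fixed jaw (260,410), and looks well centred. Lower and release.

```bash
python3 -m jog '[[[0,0.001,0.01],[0,0,0]],[[0,0.001,0.018],[0,0,0]],[[0,0.001,0.025],[0,0,0]],[[0,0.001,0.029],[0,0,0]],[[0,0.001,0.029],[0,0,0]]]'
python3 -m jog '[[[0,0,0.002],[0,0,0]],[[0,0,0.003],[0,0,0]],[[0,0,0.003],[0,0,0]]]'
python3 - <<'E'
from h import *
go(W([0,.0945,.031]),np.pi/2)
E
```

```text
t: 12.3
tool_pos: [0.4724, -0.1541, 0.0354]
tool_rot: [-2.253, -2.187, 0.001]
contact_force: [-0.7, 0.1, -1.5]
opening: 0.0491
grip_force: 31.8
t: 12.6
tool_pos: [0.4732, -0.1544, 0.0334]
tool_rot: [2.254, 2.188, 0.0]
contact_force: [0.6, -0.9, -0.6]
opening: 0.0488
grip_force: 31.8
shift [-0.0005  0.      0.0024] turn z -0.004 q6 -0.44 tilt 0.01
```

```bash
python3 -m jog '[[[0,0,0.002],[0,0,0]],[[0,0,0.0025],[0,0,0]],[[0,0,0.003],[0,0,0]],[[0,0,0.003],[0,0,0]]]'
python3 -m jog '[[[0,0,0],[0,0,0]],[[0,0,0],[0,0,0]],[[0,0,0],[0,0,0]]]' 0.75
python3 -m jog '[[[0,0,-0.03],[0,0,0]],[[0,0,-0.07],[0,0,0]],[[0,0,-0.12],[0,0,0]],[[0,0,-0.15],[0,0,0]],[[0,0,-0.15],[0,0,0]]]'
python3 - <<'E'
from h import *
P=W([-.057,-.185,.18]);go(P,0)
s=optics.get_image("scene");y=blob(s,(10,60,60),(28,255,255),(240,220,310,310));print(y[0],y[1],proj(s,W([0,.096,.05])))
E
```

```text
t: 13.0
tool_pos: [0.4731, -0.1544, 0.0304]
tool_rot: [2.254, 2.188, 0.0]
contact_force: [-0.3, -0.7, 0.1]
opening: 0.049
grip_force: 31.9
t: 13.3
tool_pos: [0.4732, -0.1544, 0.0305]
tool_rot: [2.254, 2.188, 0.0]
contact_force: [0.6, 0.0, -0.5]
opening: 0.064
grip_force: 0.0
t: 13.8
tool_pos: [0.4763, -0.1559, 0.187]
tool_rot: [2.247, 2.18, 0.006]
contact_force: [-0.0, -0.2, -0.0]
opening: 0.0643
grip_force: 0.0
shift [-0.2788 -0.0591  0.0077] turn z 1.567 q6 -0.44 tilt 0.67
[285.29268293 279.39837398] [271 264  30  28 492] [285.3985824  278.05787095]
```

```bash
python3 -m jog '[[[-0.279,-0.059,0],[0,0,0.75]],[[-0.279,-0.059,0],[0,0,0.75]],[[-0.279,-0.059,0],[0,0,0.75]],[[-0.279,-0.059,0],[0,0,0.75]],[[-0.279,-0.059,0],[0,0,0.75]]]' 0
python3 -m jog '[[[0,0,0],[0,0,0.75]],[[0,0,0],[0,0,0.75]],[[0,0,0],[0,0,0.75]],[[0,0,0],[0,0,0.75]],[[0,0,0],[0,0,0.75]]]'
python3 - <<'E'
from h import *
P=W([-.057,-.185,.084]);go(P,0)
E
```

```text
t: 14.35
tool_pos: [0.4125, -0.3982, 0.1779]
tool_rot: [-2.9, -1.2, 0.001]
contact_force: [1.8, 0.3, 0.1]
opening: -0.0001
grip_force: 0.0
t: 14.85
tool_pos: [0.4132, -0.3964, 0.1776]
tool_rot: [-3.138, -0.054, 0.004]
contact_force: [-0.4, 0.4, -1.0]
opening: -0.0001
grip_force: 0.0
shift [-0.0053  0.0366  0.0935] turn z 0.06 q6 0.64 tilt 0.24
```

```bash
python3 -m jog '[[[-0.005,0.037,0],[0,0,0.06]],[[-0.005,0.037,0.01],[0,0,0.06]],[[-0.005,0.037,0.05],[0,0,0.06]],[[-0.005,0.037,0.085],[0,0,0.06]],[[-0.005,0.037,0.094],[0,0,0.06]]]'
python3 - <<'E'
from h import *
p,_=tool();print(C(p));go(W([-.054,-.112,.084]),0)
E
```

```text
t: 15.35
tool_pos: [0.4076, -0.4303, 0.0791]
tool_rot: [-3.132, 0.03, 0.011]
contact_force: [0.5, 1.1, -0.9]
opening: 0.0002
grip_force: 0.0
[-0.05833233 -0.18252595  0.07912655]
shift [ 0.0048 -0.0705 -0.0042] turn z 0.007 q6 0.65 tilt 0.7
```

```bash
python3 -m jog '[[[0.001,-0.015,0],[0,0,0]],[[0.001,-0.03,0],[0,0,0]],[[0.001,-0.042,0],[0,0,0]],[[0.001,-0.052,0],[0,0,0]],[[0.001,-0.062,0],[0,0,0]]]'
python3 -m jog '[[[0,-0.008,0],[0,0,0]],[[0,-0.01,0],[0,0,0]],[[0,-0.01,-0.03],[0,0,0]],[[0,-0.01,-0.07],[0,0,0]],[[0,-0.01,-0.1],[0,0,0]]]' 0.45
python3 - <<'E'
from h import *
p,_=tool();print(C(p))
d=optics.get_image("scene");b=blob(d,(105,120,60),(125,255,255),(330,195,400,260))
for q in((-.052,-.085,.094),(-.052,-.143,.089)):print(proj(d,W(q)))
print(b and (b[0],b[1]))
go(W([0,-.065,.16]),-.65-.02);go(W([0,-.065,.066]),-.65-.02)
E
```

```text
t: 15.85
tool_pos: [0.4145, -0.3817, 0.0994]
tool_rot: [3.117, -0.027, 0.007]
contact_force: [-17.5, -10.4, 36.4]
opening: -0.0003
grip_force: 18.6
t: 16.35
tool_pos: [0.4141, -0.3622, 0.1914]
tool_rot: [3.137, -0.028, 0.007]
contact_force: [0.2, -1.0, 0.2]
opening: 0.0383
grip_force: 0.0
[-0.0536635  -0.11420679  0.19137566]
[362.57781196 217.4597028 ]
[375.34917245 206.22985221]
(array([362.78723404, 216.59574468]), array([359, 213,   8,   8,  47], dtype=int32))
shift [ 0.0516 -0.0514  0.0375] turn z -0.662 q6 0.73 tilt 0.87
shift [ 0.0507 -0.0524  0.1315] turn z -0.662 q6 0.73 tilt 0.87
```

```bash
python3 -m jog '[[[0.052,-0.051,0.03],[0,0,-0.662]],[[0.052,-0.051,0.03],[0,0,-0.662]],[[0.052,-0.051,0.03],[0,0,-0.662]],[[0.052,-0.051,0.03],[0,0,-0.662]],[[0.052,-0.051,0.03],[0,0,-0.662]]]' 0.45
python3 - <<'E'
from h import *
go(W([0,-.065,.066]),-.65-.02)
s=optics.get_image("scene");cv2.imwrite("pics/v.png",cv2.resize(s["image"][180:330,230:400],None,fx=4,fy=4))
E
```

```text
t: 16.9
tool_pos: [0.4669, -0.3115, 0.1585]
tool_rot: [2.975, 1.0, 0.003]
contact_force: [-0.7, -0.3, -0.0]
opening: 0.0382
grip_force: 0.0
shift [-0.0001  0.0033  0.0925] turn z 0.005 q6 0.2 tilt 0.2
```

View pics/v.png

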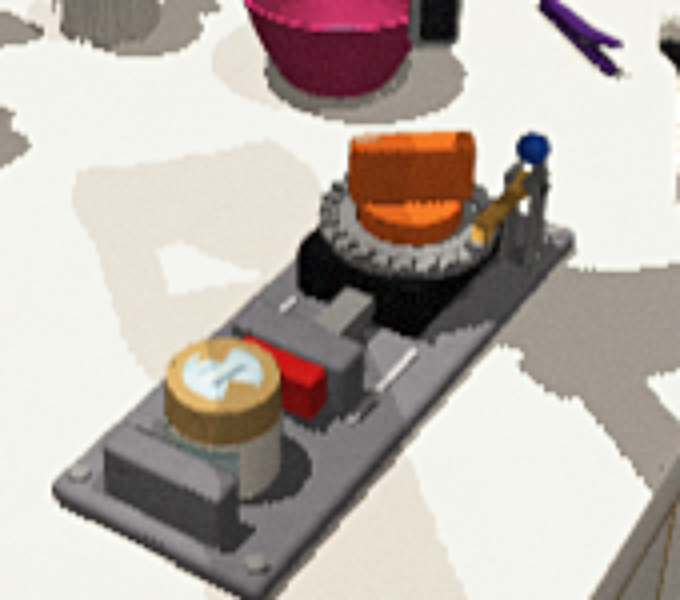

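The pot stands upright on the plate at (222,420), the pawl lies in the teeth with the ball at (533,148), and the knob is open. Grip and wind.

```bash
python3 -m jog '[[[0,0.003,0.04],[0,0,0]],[[0,0.003,0.07],[0,0,0]],[[0,0.003,0.09],[0,0,0]],[[0,0.003,0.09],[0,0,0]],[[0,0.003,0.09],[0,0,0]]]'
python3 -m jog '[[[0,0,0],[0,0,0]],[[0,0,0],[0,0,0]],[[0,0,0],[0,0,0]],[[0,0,0],[0,0,0]],[[0,0,0],[0,0,0]]]' 0 40
python3 -m jog '[[[0,0,0],[0,0,0.08]],[[0,0,0],[0,0,0.16]],[[0,0,0],[0,0,0.24]],[[0,0,0],[0,0,0.32]],[[0,0,0],[0,0,0.4]]]'
python3 - <<'E'
from h import *
go(W([0,-.065,.066]),1.168-.65-.02);o=ctrl.get_obs();print(o["wrist_torque"])
E
```

```text
t: 17.45
tool_pos: [0.4684, -0.3148, 0.0678]
tool_rot: [2.979, 0.992, 0.002]
contact_force: [0.0, -0.3, -0.0]
opening: 0.0383
grip_force: 0.0
t: 17.95
tool_pos: [0.4684, -0.3148, 0.0691]
tool_rot: [-2.981, -0.99, -0.002]
contact_force: [-3.9, 4.8, 7.7]
opening: 0.0149
grip_force: 39.6
t: 18.45
tool_pos: [0.468, -0.3143, 0.0691]
tool_rot: [-3.118, -0.375, -0.0]
contact_force: [-4.7, 7.4, 9.3]
opening: 0.0155
grip_force: 39.4
shift [0.0009 0.0003 0.0031] turn z 0.764 q6 0.61 tilt 0.09
[ 1.09393667  0.79321958 -0.02700131]
```

```bash
python3 -m jog '[[[0,0,0],[0,0,0.08]],[[0,0,0],[0,0,0.16]],[[0,0,0],[0,0,0.24]],[[0,0,0],[0,0,0.32]],[[0,0,0],[0,0,0.4]]]'
python3 -m jog '[[[0,0,0],[0,0,0.08]],[[0,0,0],[0,0,0.16]],[[0,0,0],[0,0,0.24]],[[0,0,0],[0,0,0.32]],[[0,0,0],[0,0,0.4]]]'
python3 -m jog '[[[0,0,0],[0,0,0.03]],[[0,0,0],[0,0,0.04]],[[0,0,0],[0,0,0.04]],[[0,0,0],[0,0,0.04]]]'
python3 - <<'E'
from h import *
go(W([0,-.065,.066]),1.168-.65-.02);o=ctrl.get_obs();print(o["wrist_torque"])
E
```

```text
t: 18.95
tool_pos: [0.468, -0.3136, 0.069]
tool_rot: [-3.128, 0.251, 0.001]
contact_force: [-5.3, 9.1, 10.8]
opening: 0.0153
grip_force: 39.5
t: 19.45
tool_pos: [0.4682, -0.3129, 0.0691]
tool_rot: [-3.015, 0.867, 0.002]
contact_force: [-4.2, 11.0, 10.9]
opening: 0.0151
grip_force: 39.5
t: 19.85
tool_pos: [0.4683, -0.3129, 0.069]
tool_rot: [-2.999, 0.922, 0.002]
contact_force: [-4.4, 11.8, 11.6]
opening: 0.0153
grip_force: 39.5
shift [0.0015 0.0008 0.003 ] turn z -0.072 q6 1.44 tilt 0.25
[1.68351929 0.77410771 0.17009626]
```

```bash
python3 -m jog '[[[0,0,0],[0,0,0]],[[0,0,0],[0,0,0]],[[0,0,-0.03],[0,0,0]],[[0,0,-0.07],[0,0,0]],[[0,0,-0.12],[0,0,0]]]' 0.45
python3 -m jog '[[[0.05,0,-0.03],[0,0,0]],[[0.1,0,-0.05],[0,0,0]],[[0.1,0,-0.05],[0,0,0]],[[0.1,0,-0.05],[0,0,0]]]'
python3 - <<'E'
from h import *
s=optics.get_image("scene");t=optics.get_image("top")
a=s["image"][180:330,230:400];b=t["image"][200:350,190:360]
cv2.imwrite("pics/w.png",cv2.resize(np.hstack([a,b]),None,fx=2.35,fy=2.35,interpolation=2))
r=blob(t,(0,150,60),(5,255,255),(210,235,270,275));r and print(r[1],r[2])
o=blob(t,(5,150,80),(15,255,255),(270,235,325,280));print(o[2])
b=blob(s,(105,120,60),(125,255,255),(330,195,400,260));print(b and b[0])
E
```

```text
t: 20.35
tool_pos: [0.4666, -0.3143, 0.1859]
tool_rot: [-3.001, 0.925, 0.005]
contact_force: [0.7, -0.5, 0.2]
opening: 0.0381
grip_force: 0.0
t: 20.75
tool_pos: [0.5519, -0.3728, 0.2381]
tool_rot: [3.001, -0.924, 0.005]
contact_force: [-0.4, 1.4, -0.2]
opening: 0.0382
grip_force: 0.0
[260 260   8   6  14] ((264.00946044921875, 262.2170104980469), (7.28010892868042, 3.7087347507476807), 15.945395469665527)
((295.93243408203125, 239.0946044921875), (9.370742797851562, 6.411561012268066), 80.53767395019531)
[362.54545455 217.65909091]
```

View pics/w.png

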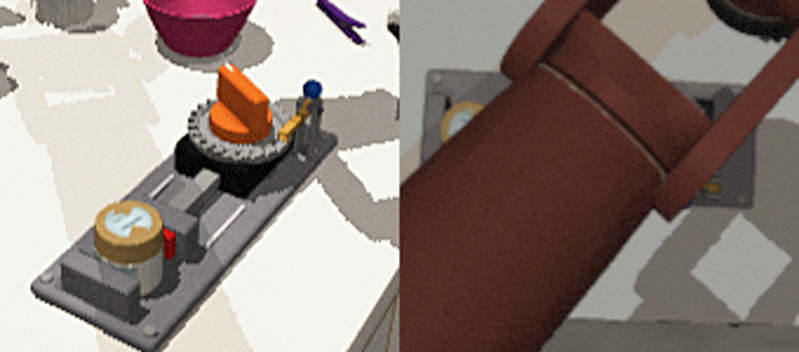

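The pot is upright between the jaws at (128,232), with the pad pressed and the pawl in (ball at (312,89)); the arm hides the top view. I'll clear the arm to measure the knob and pad.

```bash
python3 -m jog '[[[-0.34,-0.31,-0.03],[0,0,0]],[[-0.34,-0.31,-0.03],[0,0,0]],[[-0.34,-0.31,-0.03],[0,0,0]],[[-0.34,-0.31,-0.03],[0,0,0]],[[-0.34,-0.31,-0.03],[0,0,0]]]'
python3 -m jog '[[[-0.14,-0.13,0],[0,0,0]],[[-0.14,-0.13,0],[0,0,0]],[[-0.14,-0.13,0],[0,0,0]],[[-0.14,-0.13,0],[0,0,0]],[[-0.14,-0.13,0],[0,0,0]]]'
python3 - <<'E'
from h import *
t=optics.get_image("top")
cv2.imwrite("pics/x.png",cv2.resize(t["image"][215:300,190:350],None,fx=5,fy=5,interpolation=2))
r=blob(t,(0,150,60),(5,255,255),(210,235,270,275));r and print(r[1],r[2])
E
```

```text
t: 21.35
tool_pos: [0.4902, -0.1263, 0.2514]
tool_rot: [-3.002, 0.925, 0.002]
contact_force: [0.7, -0.2, 0.5]
opening: 0.0385
grip_force: 0.0
t: 21.85
tool_pos: [0.4472, 0.0614, 0.2514]
tool_rot: [-3.005, 0.914, 0.002]
contact_force: [-0.0, -0.4, 1.2]
opening: 0.0382
grip_force: 0.0
[232 245   5  22  62] ((234.1066131591797, 255.50759887695312), (2.9923760890960693, 21.089126586914062), 4.085616588592529)
```

View pics/x.png

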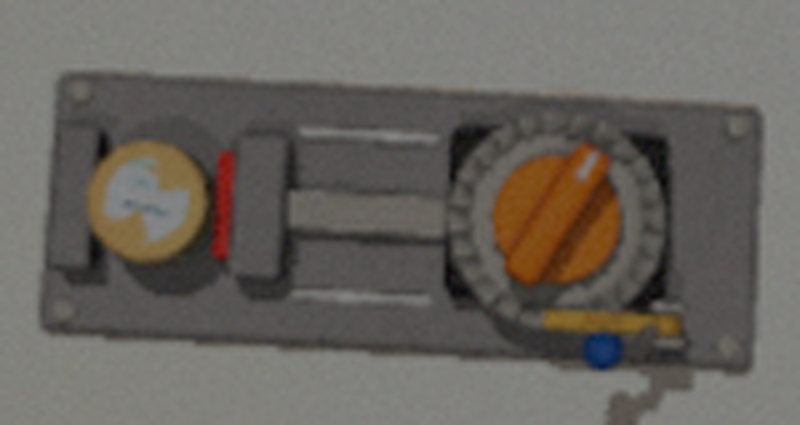

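The top view shows the red pad's visible thickness down from about 30 to 16 px, roughly half pressed. The pawl is in, with its ball at (603,350), the pot is upright at (150,200), and the arm is clear.

```bash
python3 -c "
from station import job
print(job.finish_job())"
```

```text
the job is handed in; nothing more can be done
None
```

The wax pot stands upright, clamped with the pawl in the teeth and the red pad pressed about half-way by camera estimate; the arm is clear and the job was handed in at about 22 s, though the wrist force read about 36 N upward while flipping the pawl back in.

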